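Dead-load check of the bottling scale

TASK

Set up the overnight dead-load check of the scale: first plug the red calibration jack fully home into the readout's red-ringed terminal, then slide every slotted mass on the bench onto the load head's stem so that they lie flat in one stack, each slot turned well away (some 60 degrees or more) from all the others. With the jack still in and all masses on, throw the readout's lever fully over to start the check, then put the jack back fully home in its green-ringed parking block. Leave the masses on, and do not disturb the refractometer, cup, pen and jar.

Things in the scene. Friction and masses are not known exactly. Their poses are not given: they have to be found in the camera images.
- mass1_centre (a point): centre (half-way up) of the slotted brass mass with the blue grip tab; may be absent. Disc 84 mm across, 12 mm thick, about 0.25 kg, lying flat (z up). A 14 mm wide slot runs from its centre out to the rim along its +x axis; the grip tab stands opposite, on -x. The disc's axes are given here
- mass1_tab (a point): centre of that mass's blue grip tab, 66 mm from the disc's centre along -x, 16 mm above the disc's underside: an upright block 28 mm radially (x), 10 mm wide (y, the way to pinch it from above), 32 mm tall from the level of the disc's underside, joined to the disc by a 10 mm wide, 12 mm high neck; the tab starts 52 mm from the disc's centre, so it stands clear of discs stacked on top
- mass1_mouth (a point): mouth of that mass's slot at the rim, 42 mm from the disc's centre along +x
- mass2_centre (a point): centre (half-way up) of the slotted brass mass with the green grip tab; may be absent. Disc 84 mm across, 12 mm thick, about 0.25 kg, lying flat (z up). A 14 mm wide slot runs from its centre out to the rim along its +x axis; the grip tab stands opposite, on -x. The disc's axes are given here
- mass2_tab (a point): centre of that mass's green grip tab, 66 mm from the disc's centre along -x, 16 mm above the disc's underside: an upright block 28 mm radially (x), 10 mm wide (y, the way to pinch it from above), 32 mm tall from the level of the disc's underside, joined to the disc by a 10 mm wide, 12 mm high neck; the tab starts 52 mm from the disc's centre, so it stands clear of discs stacked on top
- mass2_mouth (a point): mouth of that mass's slot at the rim, 42 mm from the disc's centre along +x
- mass3_centre (a point): centre (half-way up) of the slotted brass mass with the yellow grip tab; may be absent. Disc 84 mm across, 12 mm thick, about 0.25 kg, lying flat (z up). A 14 mm wide slot runs from its centre out to the rim along its +x axis; the grip tab stands opposite, on -x. The disc's axes are given here
- mass3_tab (a point): centre of that mass's yellow grip tab, 66 mm from the disc's centre along -x, 16 mm above the disc's underside: an upright block 28 mm radially (x), 10 mm wide (y, the way to pinch it from above), 32 mm tall from the level of the disc's underside, joined to the disc by a 10 mm wide, 12 mm high neck; the tab starts 52 mm from the disc's centre, so it stands clear of discs stacked on top
- mass3_mouth (a point): mouth of that mass's slot at the rim, 42 mm from the disc's centre along +x
- mass4_centre (a point): centre (half-way up) of the slotted brass mass with the red grip tab; may be absent. Disc 84 mm across, 12 mm thick, about 0.25 kg, lying flat (z up). A 14 mm wide slot runs from its centre out to the rim along its +x axis; the grip tab stands opposite, on -x. The disc's axes are given here
- mass4_tab (a point): centre of that mass's red grip tab, 66 mm from the disc's centre along -x, 16 mm above the disc's underside: an upright block 28 mm radially (x), 10 mm wide (y, the way to pinch it from above), 32 mm tall from the level of the disc's underside, joined to the disc by a 10 mm wide, 12 mm high neck; the tab starts 52 mm from the disc's centre, so it stands clear of discs stacked on top
- mass4_mouth (a point): mouth of that mass's slot at the rim, 42 mm from the disc's centre along +x
- pan (a point): middle of the top face of the load head's round pan (80 mm across), where the stem rises; the pan is 50 mm above the bench, on a fixed white base 120 x 120 x 26 mm. Stem: 8 mm thick, 85 mm free height above the pan, then a black knob 20 mm across and 12 mm tall, too wide for the slots. Up to four discs stack on the pan, 12 mm each
- jack_grip (a point): centre of the red handle of the calibration jack (held upright at the start in the parking block). Handle: round, 20 mm across, 66 mm tall; under it a collar 30 mm across and 8 mm thick; under that a brass pin 9 mm thick and 36 mm long with a tapered end. This point is 77 mm above the pin's tip, 41 mm above the underside of the collar; z points up along the jack
- terminal (a point): mouth of the terminal hole (red ring) in the top of the white readout box: vertical hole 11 mm across, 42 mm deep, with a 2 mm chamfer; the collar rests on the box top when the jack is home. The box is fixed, 130 (x) x 120 (y) x 60 mm tall; the terminal lies 34 mm to +y of its middle, the lever 30 mm to -y; the axes given are the box's, z up
- park_hole (a point): mouth of the hole (green ring) in the fixed grey parking block, 80 x 80 x 45 mm: vertical hole 11 mm across, right through, 2 mm chamfer; the jack's parked place, its collar on the block's top
- lever (a joint): angle of the readout's toggle lever in rad: 0 leaning towards the box's -x side (off), 1.0 leaning to +x (on); it stays where left, and a light push of about 1 N on its ball moves it
- lever_tip (a point): centre of the red ball (26 mm across) on the lever's end, 80 mm from its pivot; the pivot lies 22 mm above the box top, 30 mm to -y of the box's middle, its axis along the box's y; ball about 92 mm above the box top at either end of the swing
- refractometer: white bench refractometer 70 x 130 x 42 mm, bystander; origin at its underside
- sample_cup: clear plastic sample cup 60 mm wide, 60 mm tall, bystander; origin at its underside
- marker: red and black marker pen 120 mm long, 12 mm thick, lying flat, bystander; origin at its underside
- jar: small capped amber jar 60 mm wide, 80 mm tall, bystander; origin at its underside
Mind the look-alikes: they are no part of the job. What is shaped like the part that bears terminal but blue or pink is not meant.

How it is judged:
On the way, in this order (a step that is already met when the one before it is completed fails the run):
1. the jack is fully home in the readout's terminal (horizontal distance between jack_grip and terminal below 0.006 m and z of jack_grip in the frame of terminal below 0.047 m and angle between jack_grip's own z axis and vertical below 0.1 rad), for 0.2 s.
2. with the jack in, every mass lies flat in the stack on the stem, slots turned apart (all of step 1 and horizontal distance between each of mass1_centre, mass2_centre, mass3_centre, mass4_centre and pan below 0.01 m and z of mass1_centre in the frame of pan between 0.002 and 0.05 m and angle between each of mass1_centre, mass2_centre, mass3_centre, mass4_centre's own z axis and vertical below 0.1 rad and z of mass2_centre in the frame of pan between 0.002 and 0.05 m and z of mass3_centre in the frame of pan between 0.002 and 0.05 m and z of mass4_centre in the frame of pan between 0.002 and 0.05 m and horizontal distance between mass1_mouth and mass2_mouth above 0.035 m and horizontal distance between each of mass1_mouth, mass2_mouth and mass3_mouth above 0.035 m and horizontal distance between each of mass1_mouth, mass2_mouth, mass3_mouth and mass4_mouth above 0.035 m), for 0.3 s.
3. with the jack in and all masses on, the lever is thrown (all of step 2 and value of joint lever above 0.85 rad), for 0.2 s.
At the end, for the whole second after the job is handed in: Every mass lies flat (0.1 rad) in the stack on the pan, centre within 10 mm of the stem axis, any two slot mouths at least 35 mm apart (50 degrees); the lever is past 0.85 rad; the jack stands in the parking block, within 6 mm of the hole axis, its pin at least 30 mm deep (horizontal distance between jack_grip and park_hole below 0.006 m and z of jack_grip in the frame of park_hole below 0.047 m and angle between each of jack_grip, mass1_centre, mass2_centre, mass3_centre, mass4_centre's own z axis and vertical below 0.1 rad and horizontal distance between each of mass1_centre, mass2_centre, mass3_centre, mass4_centre and pan below 0.01 m and z of mass1_centre in the frame of pan between 0.002 and 0.05 m and z of mass2_centre in the frame of pan between 0.002 and 0.05 m and z of mass3_centre in the frame of pan between 0.002 and 0.05 m and z of mass4_centre in the frame of pan between 0.002 and 0.05 m and horizontal distance between mass1_mouth and mass2_mouth above 0.035 m and horizontal distance between each of mass1_mouth, mass2_mouth and mass3_mouth above 0.035 m and horizontal distance between each of mass1_mouth, mass2_mouth, mass3_mouth and mass4_mouth above 0.035 m and value of joint lever above 0.85 rad); the robot touches nothing.
It fails at once if the refractometer, cup, pen or jar is shifted by more than 30 mm or tipped (distance of any of refractometer, sample_cup, marker, jar from where it was at the start of the episode above 0.03 m or angle between any of refractometer, sample_cup, marker, jar's own z axis and vertical above 0.5 rad).
Of mass1, mass2, mass3, mass4 only 2 to 4 are there at a start; the rules pass over those that are not, and their reading is None.
At some moment in a run one of mass1, mass2, mass3, mass4 may be knocked a few centimetres aside while the robot is not near it.
It also fails if it takes over 210 s, if anything falls off the work surface, if the arm or the gripper's body presses on something with over 40 N, if the wrist force passes 120 N, or if a joint passes its speed limit or range.

ROBOT

A 6-joint arm with a two-finger parallel gripper is mounted at the origin on the work surface. World frame = base frame: x ahead of the robot, y to its left, z up, the work surface at z = 0. Lengths are in m, angles in rad, forces in N, time in s.
With the tool pointing down it reaches from about 0.25 to 0.725 m from the base axis. Payload 4 kg.
Tool frame: the origin (TCP) lies at the very end of the fingers, on their centre line; the grasp point (between the pads) lies 19 mm behind it; x points along the fingers, y is the direction in which the jaws open and shut, and the axes are right-handed (so a half turn about x gives the same grasp; the last joint's range is limited). The gripper opens to 85 mm and grips with 20 to 120 N. Pads are 22 mm wide; open, the fingers measure 114 mm over their backs; the gripper's body (76 mm by 85 mm) begins 54 mm behind the grasp point. The pads swing forward as they close: fully open they stand 13 mm farther back than shut.
Start: joints at [-1.223, 0.241, 0.005, 1.335, 0, 1.571], TCP at [0.17, -0.47, 0.231] pointing down, gripper open.
Joint ranges: [-2.72, 2.72], [-1.05, 1.87], [-1.09, 1.28], [-1.99, 2.15], [-1.42, 1.44], [-3.14, 3.14]. Speed limits (rad/s): [2.79, 2.79, 3.14, 3.14, 3.14, 3.14].

INTERFACE

Orientations are given as a 3x3 rotation matrix whose columns are the frame's x, y, z axes.
In Python, from rig import bot, set_gripper, status, imaging, ticket gives the robot as it stands. Calls block until the motion is done:
- bot.movep(position, orientation): joint-space move of the TCP to a pose.
- bot.move_l(position, v=0.15, frame=None, guard=None): straight line of the TCP; frame=None keeps the orientation; v is the mean speed in m/s. With guard (N) it stops when the force on the tool has changed by that much, and returns True; else False.
- bot.movej(angles): joint-space move.
- set_gripper(opening): finger opening in m; the grip force is fixed at half the most; returns when the fingers have stopped.
- bot.dwell(seconds).
- bot.solve_ik(position, orientation): joint angles nearest the present ones, or None.
- status.get_state(): the state.
- imaging.capture(name): name is "side" or "top"; returns a dict with "frame" (480x640x3 uint8, red, green, blue), "intrinsics" (3x3 intrinsics, pixels), "k1" (the pictures are not rectified: a ray, as slopes to the right and down, at radius r is drawn at 1 + k1 r^2 times it, then the intrinsics apply), "T" (4x4, takes a point from camera to world coordinates). Camera axes: x right, y down, z forward; pixel columns grow to the right and rows downward; lengths in m; the calibration is good to about 2 mm. A picture is of the moment at which its call begins. There is no depth.
A pose or a line that the arm cannot do raises bot.IKError and nothing moves.
- ticket.job_done(): hands the job in, once; it reports no verdict.
The state is a dict: "clock": time; "joint_positions": joint angles; "qvel": joint speeds; "joint_efforts": joint torques, N m; "eef_pos": TCP position; "eef_rot": TCP orientation; "wrist_force": force on the tool from outside, world axes, zero at the start; "wrist_torque": the same for the moment, N m; "gripper_width": finger opening in m.
Only numpy, scipy, OpenCV 4.12 (cv2) and the standard library are available. Lean on these libraries where they do the work, as an engineer would, in place of code of your own. Each camera call takes 0.05 s, during which the arm holds its last target. There are 200 camera calls.

## Working session

There is one attempt and no reset: what is moved stays moved. The work goes in short steps, each a Python script; the robot and the scene stay as the last script left them, time stands still between calls to the robot, and variables do not carry over. Pictures are saved under pics/ and viewed, about 12 in all and at most 16, crops included, and the job is handed in when it is done.

```bash
ls; mkdir -p pics; python3 - <<'E'
from rig import bot,set_gripper,status,imaging
import cv2
for n in("top","side"):
    d=imaging.capture(n); cv2.imwrite(f"pics/{n}0.png",d["frame"][:,:,::-1]); print(n,d["intrinsics"],d["k1"],d["T"])
print(status.get_state())
E
```

```text
pics
top [[573.80236246   0.         318.01459863]
 [  0.         573.80236246 231.77337369]
 [  0.           0.           1.        ]] -0.16741605010867025 [[ 0.02841623 -0.99425612  0.10318566  0.40388434]
 [-0.99941978 -0.03019866 -0.0157528  -0.01370987]
 [ 0.01877839 -0.10267816 -0.99453736  1.43154679]
 [ 0.          0.          0.          1.        ]]
side [[456.19686219   0.         321.93389188]
 [  0.         456.19686219 247.29130368]
 [  0.           0.           1.        ]] 0.014926903530706344 [[-0.71779339 -0.50659785  0.4776309   0.01637579]
 [-0.69622448  0.51569912 -0.49932544  0.5410749 ]
 [ 0.00664336 -0.69095082 -0.72287124  0.91572443]
 [ 0.          0.          0.          1.        ]]
{'clock': 0.1, 'joint_positions': array([-1.22299542e+00,  2.41332239e-01,  3.84835758e-03,  1.33522320e+00,
        1.44347340e-05,  1.57082040e+00]), 'qvel': array([-0.00024604, -0.00021994,  0.00417654, -0.00064766,  0.0017469 ,
        0.00078351]), 'joint_efforts': array([ 1.30557321e-03, -3.73137724e+01,  2.53010005e+01,  1.08137439e-02,
        1.22557694e-04, -2.86905220e-06]), 'eef_pos': array([ 0.17022195, -0.46951524,  0.23050065]), 'eef_rot': array([[-6.37672915e-04,  3.40807956e-01, -9.40132720e-01],
       [ 1.80126305e-03, -9.40130994e-01, -3.40808552e-01],
       [-9.99998174e-01, -1.91075071e-03, -1.43887057e-05]]), 'wrist_force': array([-0.39589413,  0.67882904, -0.61708456]), 'wrist_torque': array([ 0.08598284,  0.00361258, -0.00181169]), 'gripper_width': 0.08561988692903848}
```

View pics/top0.png

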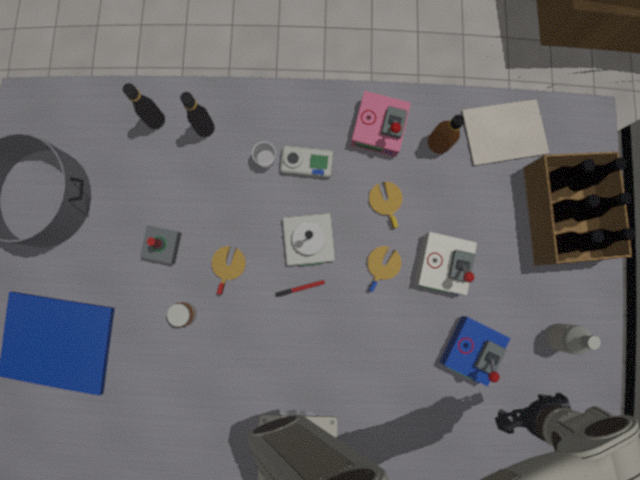

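View pics/side0.png

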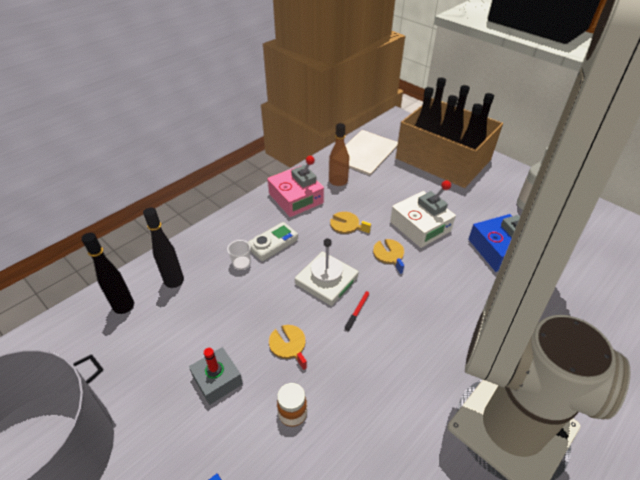

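Candidates for the terminal box in the top view are pink (382,120), white (447,263) and blue (475,350). The white one with the red ring fits; pink and blue are the look-alikes. There are three masses: yellow (386,198), blue (384,263) and red (228,264). The pan is at (309,238), and the jack is in its block at (160,245). Next I'll enlarge and measure these.

```bash
cat > h.py <<'E'
import numpy as np,cv2
from rig import bot,set_gripper,status,imaging,ticket
def dist(d): return np.array([d["k1"],0,0,0],float)
def ray(d,uv):
    # k1 r^2 forward distortion == OpenCV model
    p=cv2.undistortPoints(np.array([[uv]],float),d["intrinsics"],dist(d),R=None).ravel()
    return d["T"][:3,3], d["T"][:3,:3]@np.array([p[0],p[1],1])
def onplane(d,uv,z):
    o,r=ray(d,uv); return o+r*(z-o[2])/r[2]
def proj(d,P):
    Ti=np.linalg.inv(d["T"]); return cv2.projectPoints(np.atleast_2d(P).astype(float),cv2.Rodrigues(Ti[:3,:3])[0],Ti[:3,3],d["intrinsics"],dist(d))[0].reshape(-1,2)
def tri(obs):
    A=np.zeros((3,3));b=np.zeros(3)
    for d,uv in obs:
        o,r=ray(d,uv);r=r/np.linalg.norm(r);M=np.eye(3)-np.outer(r,r);A+=M;b+=M@o
    return np.linalg.solve(A,b)
def mask(img,hlo,hhi,smin,vmin=40):
    h=cv2.cvtColor(img,cv2.COLOR_RGB2HSV)
    m=(h[...,1]>=smin)&(h[...,2]>=vmin)
    hh=h[...,0]
    m&=((hh>=hlo)&(hh<=hhi)) if hlo<=hhi else ((hh>=hlo)|(hh<=hhi))
    return m
def cent(m,c,R):
    ys,xs=np.nonzero(m); k=np.hypot(xs-c[0],ys-c[1])<R
    return (np.array([xs[k].mean(),ys[k].mean()]),k.sum()) if k.any() else (None,0)
def down(yaw): # jaw axis y at angle yaw in the world xy plane
    y=np.array([np.cos(yaw),np.sin(yaw),0]);x=np.array([0,0,-1.]);return np.c_[x,y,np.cross(x,y)]
E
python3 - <<'E'
from h import *
t=imaging.capture("top");s=imaging.capture("side")
def tile(d,c,r,k=4):
    c=np.int32(c);f=d["frame"][c[1]-r:c[1]+r,c[0]-r:c[0]+r];return cv2.resize(f,(266,266),interpolation=cv2.INTER_CUBIC)
A=np.vstack([np.hstack([tile(t,c,33) for c in[(447,263),(309,238),(160,245)]]),np.hstack([tile(s,(423,215),33),tile(s,(327,270),40),tile(s,(215,372),33)])])
cv2.imwrite("pics/c1.png",A[:,:,::-1])
# discs
for n,c,cs,hue,tc in [("yel",(386,198),(344,222),None,(394,222)),("blu",(384,263),(388,250),(105,130),(373,286)),("red",(228,264),(287,341),(170,8),(221,288))]:
    m=mask(t["frame"],12,24,130); ys,xs=np.nonzero(m);k=np.hypot(xs-c[0],ys-c[1])<24
    pts=np.c_[xs,ys][k].astype(np.float32);(cc,r)=cv2.minEnclosingCircle(pts)
    P=onplane(t,cc,.012); print(n,"circ",np.round(cc,1),round(r,1),P.round(4),r*2.5)
    if hue:
        q,N=cent(mask(t["frame"],*hue,100),tc,14);T=onplane(t,q,.03);print("  tab",q,N,T.round(4),np.linalg.norm((T-P)[:2]))
for n,d,c,R in[("term",t,(434,260),14),("term",s,(415,215),14)]:
    q,N=cent(mask(d["frame"],165,10,70),c,R);print(n,q,N,onplane(d,q,.06).round(4))
E
```

```text
yel circ [386.6 202.4] 19.5 [ 0.6307 -0.2065  0.012 ] 48.79244804382324
blu circ [383.4 263.9] 16.8 [ 0.4758 -0.201   0.012 ] 42.03155994415283
  tab [372.53658537 285.87804878] 41 [ 0.4205 -0.1729  0.03  ] 0.06208119063052286
red circ [227.9 265.6] 18.1 [0.4601 0.1844 0.012 ] 45.15604496002197
  tab [220.05882353 288.31372549] 51 [0.4034 0.199  0.03  ] 0.05853418776668444
term [433.38888889 262.44444444] 18 [ 0.4802 -0.3163  0.06  ]
term [414.51219512 214.75609756] 41 [ 0.485 -0.321  0.06 ]
```

View pics/c1.png

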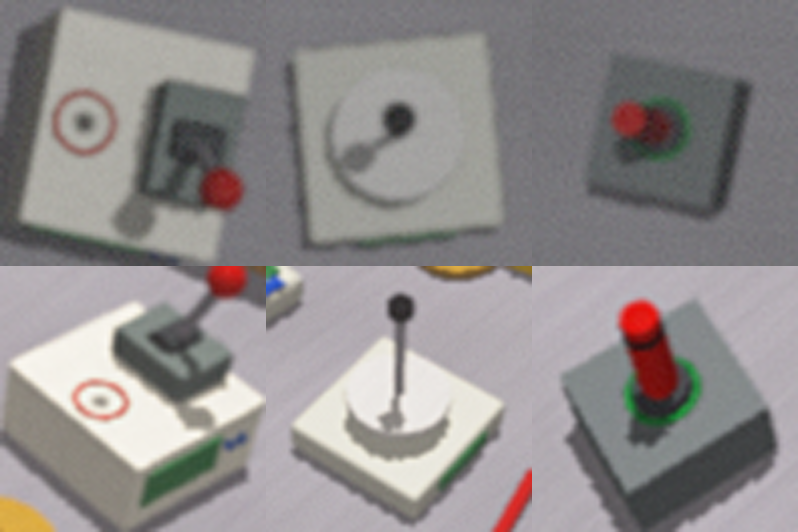

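The tiles confirm the white box with its red ring at top (434.5,260) and side (415,215). The lever leans to the near side, so it is off. The knob is at (308.8,234.5) and the jack stands in the green-ringed block. Now I'll compute positions from both views.

```bash
python3 - <<'E'
from h import *
t=imaging.capture("top");s=imaging.capture("side")
def show(n,ut,us,z):
    ut=np.array(ut)-.4;us=np.array(us)-.4
    print(n,"tri",tri([(t,ut),(s,us)]).round(4),"top",onplane(t,ut,z)[:2].round(4),"side",onplane(s,us,z)[:2].round(4))
show("term",(434.8,260.3),(415.1,215.5),.06)
show("knob",(308.8,234.5),(327.6,242.6),.141)
show("handletop",(151.1,241.5),(208.8,350.7),.119)
a,n1=cent(mask(t["frame"],45,80,60),(159.5,244),14);b,n2=cent(mask(s["frame"],45,80,90),(214,371),18);print(n1,n2)
show("parkring",a+.4,b+.4,.045)
show("pan(top)",(308.5,238.7),(327,269),.05)
# lever ball
a,n1=cent(mask(t["frame"],165,8,130),(469,277),8);b,n2=cent(mask(s["frame"],165,8,130),(446,185),8);show("ball",a+.4,b+.4,.152)
# mass discs, side view + colours
for n,c,ct in [("yel",(344,222),(365,227)),("blu",(388,250),(400,264)),("red",(287,341),(302,360))]:
    m=mask(s["frame"],12,24,130);ys,xs=np.nonzero(m);k=np.hypot(xs-c[0],ys-c[1])<26
    h=cv2.convexHull(np.c_[xs,ys][k].astype(np.float32)).reshape(-1,2)
    W=np.array([onplane(s,p,.012) for p in h])[:,:2]
    print(n,"side hull",cv2.minEnclosingCircle(W.astype(np.float32)))
hsv=cv2.cvtColor(t["frame"],cv2.COLOR_RGB2HSV);print(hsv[223,394],hsv[205,380])
E
python3 -c "
import cv2,numpy as np
a=cv2.imread('pics/top0.png');s=cv2.imread('pics/side0.png')
T=lambda d,c:cv2.resize(d[c[1]-32:c[1]+32,c[0]-32:c[0]+32],(256,256),interpolation=cv2.INTER_CUBIC)
cv2.imwrite('pics/c2.png',np.vstack([np.hstack([T(a,c) for c in[(386,206),(384,268),(228,270)]]),np.hstack([T(s,c) for c in[(348,222),(390,252),(288,343)]])]))"
```

```text
term tri [ 0.4851 -0.3196  0.0597] top [ 0.4864 -0.3188] side [ 0.4838 -0.3202]
knob tri [ 0.5309 -0.0132  0.1425] top [ 0.5318 -0.0126] side [ 0.531  -0.0148]
handletop tri [0.5061 0.3517 0.1207] top [0.5066 0.3525] side [0.5067 0.3509]
61 87
parkring tri [0.5072 0.3511 0.0322] top [0.5057 0.3472] side [0.5007 0.3544]
pan(top) tri [ 0.5301 -0.0126  0.0483] top [ 0.5306 -0.0121] side [ 0.5285 -0.012 ]
ball tri [ 0.4439 -0.3762  0.1595] top [ 0.4453 -0.3777] side [ 0.4471 -0.3862]
yel side hull ((0.6221944093704224, -0.21037457883358002), 0.058488424867391586)
blu side hull ((0.47335800528526306, -0.2025783509016037), 0.04538548365235329)
red side hull ((0.46107029914855957, 0.18478408455848694), 0.046564776450395584)
[ 24 172 154] [ 21 138 151]
```

View pics/c2.png

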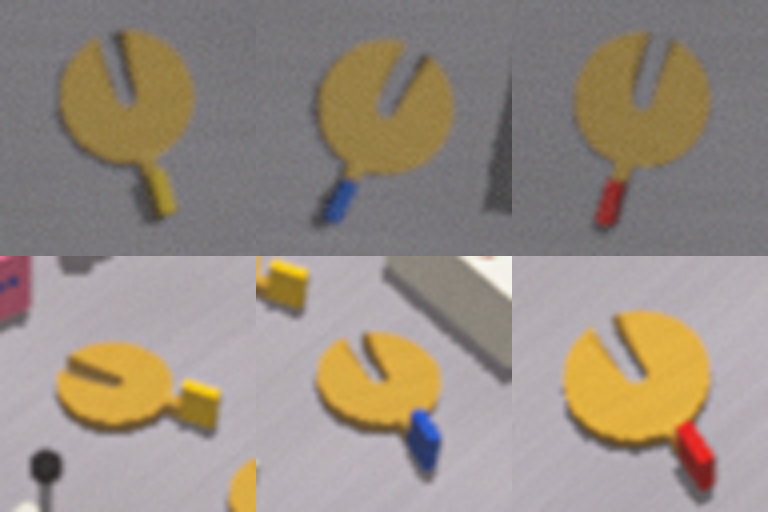

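Handle top, knob, terminal and pan agree with their known heights to about 1.5 mm. Top view of the masses (tile/4): yellow disc (385.8,198.3) with tab (394,222), blue disc (384.2,262.7) with tab (373.2,286), red disc (228.7,262.7) with tab (220.7,288.7). Now I'll grasp the jack and look at it above the terminal.

```bash
cat >> h.py <<'E'
PARK=np.array([.5063,.3517]);TERM=np.array([.485,-.3195]);PAN=np.array([.5307,-.0132])
def best(p,yaw):
    q0=status.get_state()["joint_positions"];c=[]
    for y in(yaw,yaw+np.pi):
        q=bot.solve_ik(p,down(y))
        if q is not None:c.append((np.abs(np.array(q)-q0).max(),y))
    if not c: raise RuntimeError(f"no ik {p} {yaw}")
    return min(c)[1]
def go(p,yaw):
    y=best(p,yaw);bot.movep(np.array(p,float),down(y));return y
def pos(): return np.array(status.get_state()["eef_pos"])
def rep(n=""):
    s=status.get_state();print(n,"t",round(s["clock"],1),"p",np.round(s["eef_pos"],4),"F",np.round(s["wrist_force"],1),"w",round(s["gripper_width"],4),"q6",round(s["joint_positions"][5],2))
E
python3 - <<'E'
from h import *
yaw=np.radians(55)
set_gripper(.06)
go([*PARK,.24],yaw);rep("above")
print(bot.move_l([*PARK,.081],v=.12,guard=15));rep("down")
set_gripper(0.0);rep("grip")
bot.move_l([*PARK,.272],v=.15,guard=30);rep("up")
go([*TERM,.272],np.radians(-35));rep("over")
bot.move_l([*TERM,.15],v=.15);rep("low")
t=imaging.capture("top");s=imaging.capture("side")
T=lambda d,c:cv2.resize(d["frame"][c[1]-50:c[1]+50,c[0]-50:c[0]+50],(400,400),interpolation=cv2.INTER_CUBIC)
cv2.imwrite("pics/c3.png",np.hstack([T(t,(434,260)),T(s,(415,200))])[:,:,::-1])
# expected pixels for pin tip (z .078) and collar bottom(z .114)
for z in(.078,.114,.06):print(z,proj(t,[*TERM,z]),proj(s,[*TERM,z]))
E
```

```text
above t 3.8 p [0.5068 0.3508 0.2401] F [-0.2 -0.2  0.2] w 0.0597 q6 1.22
False
down t 5.3 p [0.5069 0.3521 0.082 ] F [ 0.3 -0.7  0.2] w 0.0598 q6 1.22
grip t 5.7 p [0.5065 0.3518 0.0815] F [-0.2 -0.3  2.4] w 0.0185 q6 1.22
up t 7.1 p [0.5058 0.3513 0.2708] F [ 0.5 -0.3 -1.5] w 0.0187 q6 1.22
over t 9.5 p [ 0.4856 -0.3187  0.272 ] F [ 0.4  0.7 -1. ] w 0.0185 q6 1.6
low t 10.5 p [ 0.4857 -0.3198  0.151 ] F [ 0.7 -0.8 -0.3] w 0.0187 q6 1.6
0.078 [[436.3515934  260.07553394]] [[415.19413289 210.17201838]]
0.114 [[439.79335294 259.23952786]] [[417.2592636  200.17524946]]
0.06 [[434.6962382  260.47734232]] [[414.19387672 215.0162209 ]]
```

View pics/c3.png

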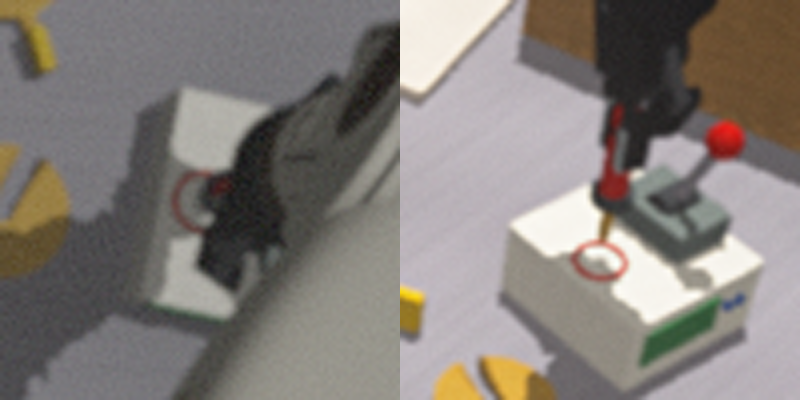

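The jack is held upright, with its tip at side (415.5,210) against a predicted (415.2,210.2). I'll insert it with a guard and a small spiral search.

```bash
cat >> h.py <<'E'
def insert(xy,zhome,g=10):
    """lower jack; tip meets the mouth at zhome+.036; spiral if blocked there"""
    xy=np.array(xy);offs=[(0,0)]+[(r*np.cos(a),r*np.sin(a)) for r in(.0015,.003,.0045) for a in np.arange(0,6.2,np.pi/3)]
    for o in offs:
        p=xy+o
        if pos()[2]>zhome+.04: bot.move_l([*p,zhome+.038],v=.08)
        else: bot.move_l([*pos()[:2],zhome+.038],v=.05);bot.move_l([*p,zhome+.038],v=.05)
        hit=bot.move_l([*p,zhome-.002],v=.04,guard=g)
        z=pos()[2];rep(f"try {np.round(o,4)} hit {hit}")
        if z<zhome+.003:return True
        if z<zhome+.030: # in the hole but caught
            hit=bot.move_l([*p,zhome-.002],v=.03,guard=20);rep("push")
            if pos()[2]<zhome+.003:return True
    return False
E
python3 - <<'E'
from h import *
print(insert(TERM,.096));bot.dwell(.2);rep()
E
```

```text
try [0 0] hit True t 11.8 p [ 0.4847 -0.3193  0.0964] F [ 0.2 -0.1  4.5] w 0.0189 q6 1.6
True
 t 12.0 p [ 0.4847 -0.3193  0.0964] F [-1.2  0.3  6.5] w 0.0186 q6 1.6
```

Home on the first try. Now I'll release, retreat, and fit the mass poses by silhouette in both views.

```bash
cat >> h.py <<'E'
from scipy.optimize import minimize
def mpolys(P,z0=0.):
    x,y,a=P;R=np.array([[np.cos(a),-np.sin(a)],[np.sin(a),np.cos(a)]])
    b=np.arcsin(7/42);th=np.linspace(b,2*np.pi-b,50)
    D=np.r_[np.c_[.042*np.cos(th),.042*np.sin(th)],[[0,-.007],[-.007,0],[0,.007]]]
    box=lambda x0,x1,w:np.array([[x0,-w],[x1,-w],[x1,w],[x0,w]])
    L=[(D,z) for z in np.linspace(0,.012,4)]+[(box(-.08,-.052,.005),z) for z in np.linspace(0,.032,6)]+[(box(-.053,-.04,.005),z) for z in(0,.006,.012)]
    return [np.c_[p@R.T+[x,y],np.full(len(p),z+z0)] for p,z in L]
HUE={"yellow":(12,32),"blue":(105,130),"red":(168,8)}
def fitmass(views,col,P0,z0=0.,R=70):
    data=[]
    for d in views:
        c=proj(d,[P0[0],P0[1],z0+.01])[0].astype(int);x0,y0=np.maximum(c-45,0);f=d["frame"][y0:y0+90,x0:x0+90]
        f=cv2.resize(f,None,fx=4,fy=4,interpolation=cv2.INTER_CUBIC)
        m=mask(f,12,28,110)|mask(f,*HUE[col],110)
        g=np.zeros_like(m,np.uint8);cv2.circle(g,(180,180),R*2,1,-1)
        m=cv2.GaussianBlur((m&(g>0)).astype(np.float32),(0,0),3);data.append((d,x0,y0,m))
    def cost(P):
        e=0
        for d,x0,y0,m in data:
            r=np.zeros(m.shape,np.float32)
            for q in mpolys(P,z0):
                u=(proj(d,q)-[x0,y0]+.5)*4-.5
                cv2.fillPoly(r,[np.round(u*16).astype(np.int32)],1,shift=4)
            e+=np.abs(cv2.GaussianBlur(r,(0,0),3)-m).sum()/r.sum()
        return e/len(data)
    P0=np.array(P0,float);best=None
    for da in(-.2,0,.2):
        S=np.vstack([P0+[0,0,da]]+[P0+[0,0,da]+v for v in np.diag([.008,.008,.15])])
        o=minimize(cost,P0+[0,0,da],method="Nelder-Mead",options=dict(initial_simplex=S,xatol=1e-4,fatol=1e-4,maxiter=150))
        if best is None or o.fun<best.fun:best=o
    return best.x,best.fun
E
python3 - <<'E'
from h import *
set_gripper(.05);p=pos();bot.move_l([*p[:2],.25],v=.2);rep()
bot.movej([-1.223,.241,.005,1.335,0,1.571]);rep()
t=imaging.capture("top");s=imaging.capture("side")
for n,c,tb in[("yellow",(385.8,198.3),(394,222)),("blue",(384.2,262.7),(373.2,286)),("red",(228.7,262.7),(220.7,288.7))]:
    C=onplane(t,c,.012);T=onplane(t,tb,.03);P0=[C[0],C[1],np.arctan2(*(C-T)[1::-1])]
    for v in([t],[s],[t,s]):
        P,e=fitmass(v,n,P0);print(n,P.round(4),np.degrees(P[2]).round(1),round(e,3))
E
```

```text
t 13.3 p [ 0.4832 -0.3183  0.2488] F [-0.4 -1.1 -0.6] w 0.0502 q6 1.6
 t 14.7 p [ 0.1712 -0.47    0.231 ] F [0.  0.7 0.4] w 0.0502 q6 1.57
yellow [ 0.6435 -0.2024  0.3247] 18.6 0.144
yellow [ 0.6432 -0.2062  0.2924] 16.8 0.095
yellow [ 0.642  -0.2046  0.3121] 17.9 0.122
blue [ 0.48   -0.2028 -0.471 ] -27.0 0.161
blue [ 0.4783 -0.2056 -0.4908] -28.1 0.254
blue [ 0.4787 -0.2041 -0.4671] -26.8 0.21
red [ 0.4683  0.1857 -0.2141] -12.3 0.161
red [ 0.4674  0.1829 -0.2407] -13.8 0.075
red [ 0.4668  0.1835 -0.2415] -13.8 0.12
```

Both views agree to about 2 mm. Yellow goes first (slot direction 110°), then blue (0°), then red (-110°). I'll lift yellow to its pre-slide pose and check it there.

```bash
cat >> h.py <<'E'
ZG=.004;SO=.004
u=lambda a:np.array([np.cos(a),np.sin(a)])
def pickplan(P,phi,zu):
    g=P[:2]-.066*u(P[2]);c=PAN-SO*u(phi);e=c-.066*u(phi);st=e-.078*u(phi)
    q0=status.get_state()["joint_positions"];opts=[]
    for f in(0,np.pi):
        Y=[P[2]+np.pi/2+f,phi+np.pi/2+f]
        qs=[bot.solve_ik(p,down(y)) for p,y in[([*g,.2],Y[0]),([*g,ZG],Y[0]),([*st,.23],Y[1]),([*st,zu+ZG],Y[1]),([*e,zu+ZG-.01],Y[1])]]
        if any(q is None for q in qs):print("flip",f,"no",[q is None for q in qs]);continue
        opts.append((abs(qs[2][5]-qs[0][5]),f,Y,[round(q[5],2) for q in qs]))
    b=min(opts,key=lambda o:o[0]);print(b);return g,st,e,b[2]
def pick(P,phi,ntop):
    """ntop discs already on; ends at the pre-slide pose"""
    zu=.05+.012*ntop+.010
    g,st,e,Y=pickplan(P,phi,zu)
    set_gripper(.04);bot.movep([*g,.2],down(Y[0]));rep("above")
    print(bot.move_l([*g,ZG],v=.15,guard=12));rep("down")
    set_gripper(0.);rep("grip")
    bot.move_l([*g,.23],v=.15);rep("up")
    bot.movep([*st,.23],down(Y[1]));bot.move_l([*st,zu+ZG],v=.15);bot.dwell(.2);rep("pre")
    return zu
def crop(name,cs,r=50):
    o=[]
    for n,c in cs:
        f=imaging.capture(n)["frame"];o.append(cv2.resize(f[c[1]-r:c[1]+r,c[0]-r:c[0]+r],(400,400),interpolation=cv2.INTER_CUBIC))
    cv2.imwrite(f"pics/{name}.png",np.hstack(o)[:,:,::-1])
E
python3 - <<'E'
from h import *
phi=np.radians(110)
zu=pick(np.array([.642,-.2046,.312]),phi,0)
crop("c4",[("top",(320,235)),("side",(340,260))])
P0=np.r_[pos()[:2]+.066*u(phi),phi]
t=imaging.capture("top");s=imaging.capture("side");print(P0)
for v in([t],[s]):print(fitmass(v,"yellow",P0,zu))
E
```

```text
(np.float64(1.493730829982292), 3.141592653589793, [np.float64(5.02438898038469), np.float64(6.632251157578452)], [np.float64(2.46), np.float64(2.46), np.float64(0.97), np.float64(0.97), np.float64(1.08)])
above t 16.8 p [ 0.5786 -0.226   0.2002] F [ 0.3  0.1 -0.3] w 0.0397 q6 2.46
False
down t 18.2 p [ 0.58   -0.2252  0.0051] F [ 0.4 -0.2  0.6] w 0.0402 q6 2.46
grip t 18.6 p [ 0.5798 -0.225   0.005 ] F [-0.5  0.7  3.8] w 0.0091 q6 2.46
up t 20.2 p [ 0.5786 -0.2247  0.2288] F [ 1.1  0.4 -3. ] w 0.0089 q6 2.46
pre t 23.1 p [ 0.582  -0.1524  0.065 ] F [ 0.5 -0.7 -1.4] w 0.0093 q6 0.97
[ 0.55911618 -0.09032874  1.91986218]
(array([ 0.56085639, -0.0851052 ,  2.09906744]), np.float64(0.38715997338294983))
(array([ 0.55959085, -0.09255978,  1.96320054]), np.float64(0.23413673043251038))
```

View pics/c4.png

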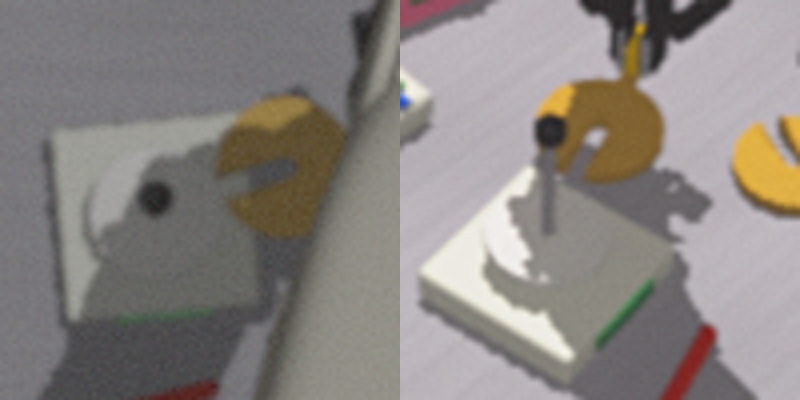

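Yellow hangs level with its slot facing the stem (top slot (252,175), stem (152,198) in the crop). Slide, lower and release.

```bash
cat >> h.py <<'E'
def place(phi,zu,back=True):
    e=PAN-(SO+.066)*u(phi)
    hit=bot.move_l([*e,zu+ZG],v=.06,guard=8);rep(f"slid {hit}")
    if hit and np.linalg.norm(pos()[:2]-e)>.006: print("BLOCKED",np.linalg.norm(pos()[:2]-e));return False
    hit=bot.move_l([*pos()[:2],zu+ZG-.014],v=.04,guard=5);rep(f"lowered {hit}")
    set_gripper(.035);rep("open")
    p=pos();bot.move_l([*p[:2],.25],v=.2);return True
E
python3 - <<'E'
from h import *
phi=np.radians(110)
if place(phi,.06):
    bot.movej([-1.223,.241,.005,1.335,0,1.571])
    crop("c5",[("top",(320,235)),("side",(340,260))])
    t=imaging.capture("top");s=imaging.capture("side")
    print(fitmass([t,s],"yellow",[*PAN,phi],.05),PAN)
    for n,P0 in[("blue",[.4787,-.2041,-.467]),("red",[.4668,.1835,-.2415])]: print(n,fitmass([t,s],n,P0))
E
```

```text
slid False t 24.7 p [ 0.5548 -0.0793  0.064 ] F [-0.1 -0.1 -2.9] w 0.0089 q6 1.08
lowered True t 25.0 p [ 0.5557 -0.08    0.0542] F [ 1.1 -1.1  1.6] w 0.0088 q6 1.08
open t 25.4 p [ 0.5545 -0.0796  0.0535] F [ 0.8 -1.3  0.1] w 0.0351 q6 1.08
(array([ 0.53327541, -0.01931074,  1.93637092]), np.float64(0.18808311223983765)) [ 0.5307 -0.0132]
blue (array([ 0.47955343, -0.20446387, -0.46662645]), np.float64(0.15052679181098938))
red (array([ 0.46680631,  0.18349377, -0.24131253]), np.float64(0.1199839636683464))
```

View pics/c5.png

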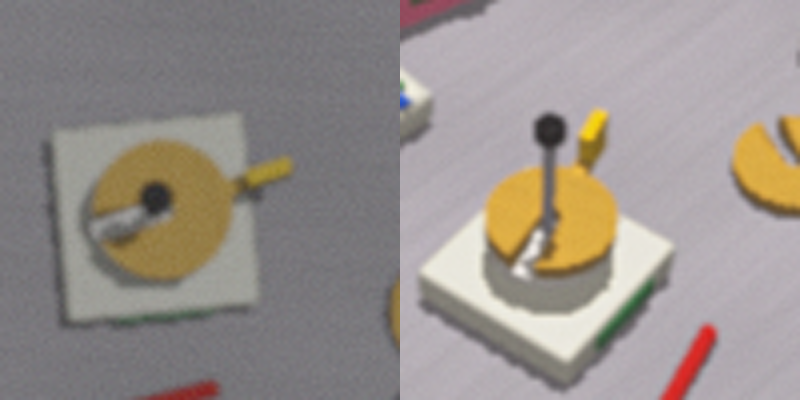

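Yellow lies flat on the pan, about 5 mm off the axis by the fit (limit 10 mm). The slot reaches past the centre, so I'll set the next ones deeper. Blue next.

```bash
sed -i 's/SO=.004/SO=.0005/' h.py; python3 - <<'E'
from h import *
phi=0.
zu=pick(np.array([.4793,-.2044,-.4666]),phi,1)
crop("c6",[("top",(320,235)),("side",(340,260))])
s=imaging.capture("side");t=imaging.capture("top");P0=np.r_[pos()[:2]+.066*u(phi),phi];print(P0)
for v in([t],[s]):print(fitmass(v,"blue",P0,zu))
E
```

```text
(np.float64(0.10686344868515274), 0, [np.float64(1.1041963267948964), 1.5707963267948966], [np.float64(0.07), np.float64(0.07), np.float64(-0.03), np.float64(-0.03), np.float64(-0.03)])
above t 30.4 p [ 0.4203 -0.1753  0.2001] F [ 0.6  0.3 -0.1] w 0.0401 q6 0.07
False
down t 31.8 p [ 0.421  -0.1751  0.0047] F [-0.1 -0.4 -0.6] w 0.0403 q6 0.07
grip t 32.2 p [ 0.4211 -0.1748  0.0047] F [-0.5  1.   5. ] w 0.0094 q6 0.07
up t 33.9 p [ 0.4198 -0.1745  0.2291] F [-0.5  0.5 -2.2] w 0.0091 q6 0.07
pre t 35.9 p [ 0.3869 -0.0132  0.0767] F [ 0.9  0.1 -1.7] w 0.0089 q6 -0.03
[ 0.45237376 -0.01315252  0.        ]
(array([ 0.47698396, -0.0144686 ,  0.14050642]), np.float64(0.6369059681892395))
(array([ 0.50030056, -0.00584829, -0.23041108]), np.float64(0.6676492691040039))
```

View pics/c6.png

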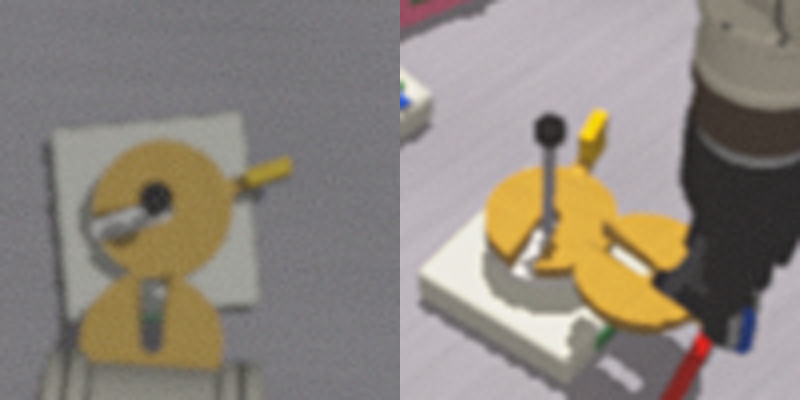

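Blue hangs level, with its slot at crop x≈152 in line with the stem at x≈155. Sliding it on, then straight to red.

```bash
python3 - <<'E'
from h import *
if place(0.,.072):
    bot.movej([-1.223,.241,.005,1.335,0,1.571])
    s=imaging.capture("side");t=imaging.capture("top")
    P,e=fitmass([t,s],"red",[.4668,.1835,-.2415]);print(P,e)
    if e<.16:
        zu=pick(P,np.radians(-110),2)
        crop("c7",[("top",(300,235)),("side",(320,260))])
E
```

```text
slid False t 37.6 p [ 0.4638 -0.0132  0.076 ] F [ 0.2  0.  -1.8] w 0.0092 q6 -0.03
lowered True t 37.9 p [ 0.464  -0.0131  0.0659] F [ 0.9 -0.5  0.3] w 0.0088 q6 -0.03
open t 38.3 p [ 0.4632 -0.0132  0.0656] F [ 0.   0.2 -0.2] w 0.0347 q6 -0.03
[ 0.46677901  0.18347641 -0.24184398] 0.11866257339715958
(np.float64(1.4267316645810455), 0, [np.float64(1.328952348573543), np.float64(-0.34906585039886595)], [np.float64(0.7), np.float64(0.7), np.float64(2.13), np.float64(2.13), np.float64(2.01)])
above t 44.1 p [0.4031 0.1987 0.2001] F [-0.  -0.5  0.4] w 0.0401 q6 0.7
False
down t 45.6 p [0.4034 0.1996 0.0046] F [-0.6  0.   0.4] w 0.0404 q6 0.7
grip t 46.0 p [0.4034 0.1998 0.0047] F [0.  1.7 5.3] w 0.0093 q6 0.7
up t 47.6 p [0.4021 0.199  0.2291] F [ 0.9  0.  -2.5] w 0.009 q6 0.7
pre t 50.2 p [0.5808 0.1227 0.0891] F [ 0.4  0.5 -1.2] w 0.0089 q6 2.13
```

View pics/c7.png

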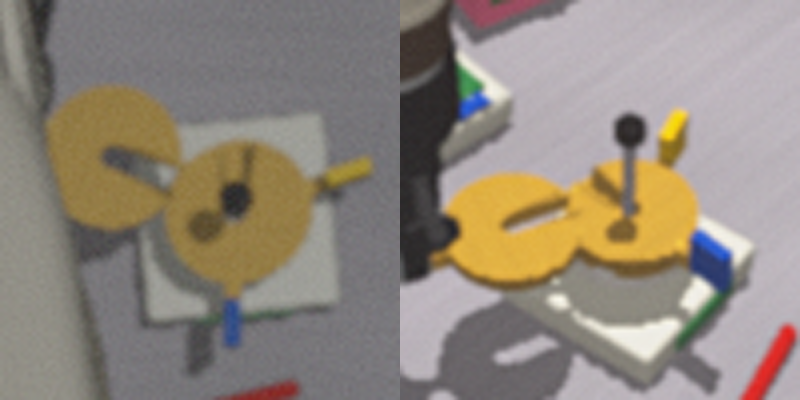

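Blue sits concentric on the pan. Red hangs level with its slot (140,165) aimed at the stem (235,198). Slide, release, check.

```bash
python3 - <<'E'
from h import *
phi=np.radians(-110)
if place(phi,.084):
    bot.movej([-1.223,.241,.005,1.335,0,1.571]);rep()
    crop("c8",[("top",(310,235)),("side",(330,260))])
    s=imaging.capture("side");t=imaging.capture("top")
    print(fitmass([t],"red",[*PAN,phi],.074),fitmass([s],"red",[*PAN,phi],.074))
    # tabs: centroid on z mid-height, radial distance from PAN (expect 66)
    a,n1=cent(mask(t["frame"],165,8,130),(469,277),12);b,n2=cent(mask(s["frame"],165,8,130),(446,185),12)
    print("ball",a,b,n1,n2,tri([(t,a),(s,b)]),onplane(t,a,.152))
E
```

```text
slid False t 51.8 p [0.5536 0.0496 0.088 ] F [ 0.7  0.8 -2. ] w 0.0093 q6 2.01
lowered True t 52.1 p [0.5545 0.0501 0.0783] F [1.1 0.6 1.9] w 0.0092 q6 2.01
open t 52.4 p [0.5532 0.0499 0.0773] F [-0.7  0.3 -0.2] w 0.035 q6 2.01
 t 55.8 p [ 0.1712 -0.4699  0.2311] F [-0.3 -0.3 -0.1] w 0.035 q6 1.57
(array([ 0.53050178, -0.01387364, -1.92817475]), np.float64(0.24317248165607452)) (array([ 0.52730922, -0.01064972, -1.99643003]), np.float64(0.2652614116668701))
ball [468.5        276.41428571] [445.98550725 184.11594203] 70 69 [ 0.44388162 -0.37607814  0.15979987] [ 0.44540915 -0.37751724  0.152     ]
```

View pics/c8.png

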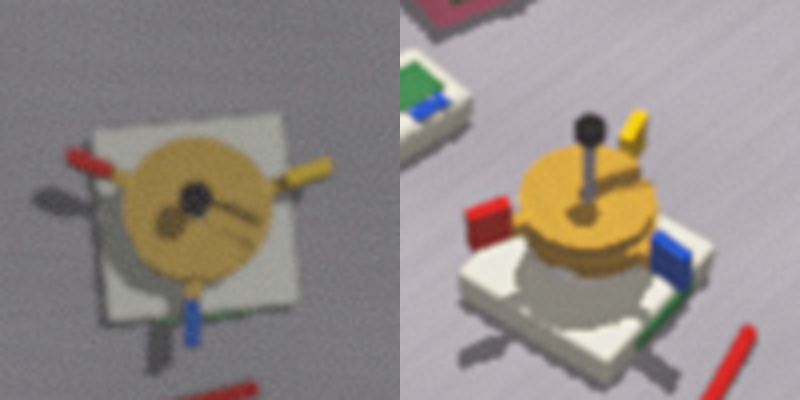

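```bash
python3 - <<'E'
from h import *
t=imaging.capture("top");s=imaging.capture("side")
for n,h,ct,cs,z0 in[("yellow",(24,32),(336,228),(338,243),.05),("blue",(105,130),(308,266),(348,275),.062),("red",(168,8),(282,226),(303,265),.074)]:
    h=h if n!="yellow" else (23,32)
    a,na=cent(mask(t["frame"],*h,120),ct,9);b,nb=cent(mask(s["frame"],*h,120),cs,10)
    X=tri([(t,a),(s,b)]);d=X[:2]-PAN;print(n,na,nb,X.round(4),"expz",z0+.018,"r",np.linalg.norm(d).round(4),"dir",np.degrees(np.arctan2(*d[::-1])).round(1))
E
```

```text
yellow 42 23 [ 0.5539 -0.0786  0.0826] expz 0.068 r 0.0694 dir -70.5
blue 29 89 [ 0.4632 -0.0134  0.0797] expz 0.08 r 0.0675 dir -179.8
red 40 113 [0.554  0.0495 0.093 ] expz 0.092 r 0.0669 dir 69.6
```

All tabs are at 67–69 mm radius (expected 66), pointing -70°, 180° and 70°, so the discs are within about 4 mm of the axis. Now the lever.

```bash
python3 - <<'E'
from h import *
psi=np.radians(-9);b=np.array([.444,-.377]);v=u(psi)
set_gripper(0.)
p0=b-.055*v;go([*p0,.24],psi+np.pi/2);rep();bot.move_l([*p0,.142],v=.15,guard=10);rep()
h=bot.move_l([*(b+.062*v),.142],v=.06,guard=10);rep(f"pushed {h}, ball travel mm {1e3*((pos()[:2]-b)@v+.024):.0f}")
bot.dwell(.3)
bot.move_l([*(b-.02*v),.142],v=.1);bot.move_l([*(b-.02*v),.26],v=.2)
bot.movej([-1.223,.241,.005,1.335,0,1.571]);rep()
crop("c9",[("top",(455,260)),("side",(430,205))],r=40)
E
```

```text
t 57.4 p [ 0.3892 -0.3686  0.2399] F [-0.9  0.2 -0.2] w 0.0003 q6 2.54
 t 58.2 p [ 0.3897 -0.3693  0.1428] F [ 0.4 -0.1  0. ] w 0.0001 q6 2.54
pushed True, ball travel mm 68 t 59.7 p [ 0.4875 -0.3834  0.1405] F [-1.7 -0.6  1. ] w -0.0 q6 2.63
 t 62.6 p [ 0.1709 -0.4698  0.2305] F [ 0.9 -0.4 -0.1] w 0.0001 q6 1.57
```

View pics/c9.png

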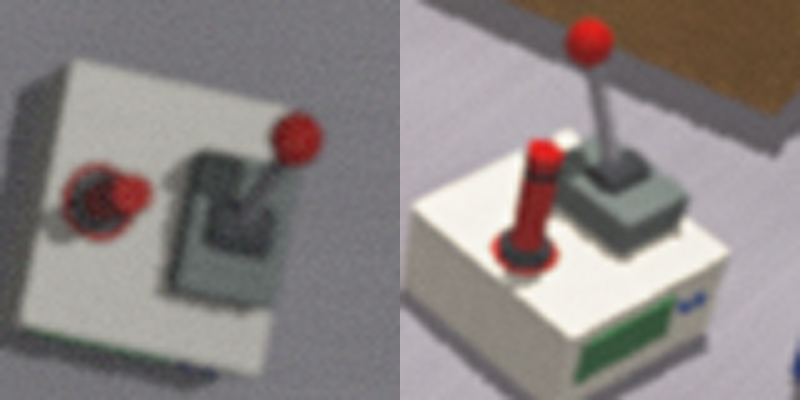

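The lever has swung to the far side and the jack is still home. Measuring its angle.

```bash
python3 - <<'E'
from h import *
t=imaging.capture("top");s=imaging.capture("side")
a,n1=cent(mask(t["frame"],165,8,130),(474,247.5),7);b,n2=cent(mask(s["frame"],165,8,130),(428,173.4),7)
X=tri([(t,a),(s,b)]);B0=np.array([.4439,-.3761,.1598]);print(n1,n2,X,np.linalg.norm(X-B0),"full 0.0767; .85->",.16*np.sin(.425))
print("angle",2*np.arcsin(np.linalg.norm(X-B0)/.16))
E
```

```text
67 75 [ 0.51063279 -0.38974426  0.1548778 ] 0.06829099372449944 full 0.0767; .85-> 0.06597132507894796
angle 0.8819440629064652
```

The angle is about 0.88, past 0.85 but not fully over, because the guard tripped early. I'll push it to its stop.

```bash
python3 - <<'E'
from h import *
psi=np.radians(-11.6);b=np.array([.4439,-.3761]);v=u(psi)
p0=b+.02*v;go([*p0,.26],psi+np.pi/2);bot.move_l([*p0,.142],v=.15,guard=10);rep()
h=bot.move_l([*(b+.062*v),.142],v=.03,guard=22);rep(f"pushed {h}, travel {1e3*((pos()[:2]-b)@v+.024):.0f}")
bot.dwell(.3);rep()
bot.move_l([*p0,.142],v=.1);bot.move_l([*p0,.26],v=.2)
bot.movej([-1.223,.241,.005,1.335,0,1.571])
t=imaging.capture("top");s=imaging.capture("side")
a,n1=cent(mask(t["frame"],165,8,130),(474,245),9);c,n2=cent(mask(s["frame"],165,8,130),(427,173),8)
X=tri([(t,a),(s,c)]);B0=np.array([.4439,-.3761,.1598]);L=np.linalg.norm(X-B0);print(n1,n2,X,L,"angle",2*np.arcsin(min(1,L/.16)))
# jack handle top in terminal
a,_=cent(mask(t["frame"],165,8,130),(441,258.5),4);print("jack top px",a)
E
```

```text
t 64.9 p [ 0.4637 -0.3809  0.1431] F [-0.2  0.2  0.3] w -0.0001 q6 2.66
pushed True, travel 68 t 65.9 p [ 0.4872 -0.3847  0.141 ] F [-0.3 -0.9  1.1] w 0.0002 q6 2.68
 t 66.2 p [ 0.4871 -0.3846  0.1405] F [-0.3 -0.4  0.5] w 0.0001 q6 2.68
67 75 [ 0.51048508 -0.38956466  0.15504781] 0.06809885028615927 angle 0.879289033920018
jack top px [440.52631579 258.60526316]
```

Both pushes stopped at the same spot, even at 22 N. Relative to the pivot (terminal minus 64 mm along box y) the ball sits 39 mm to +x, which is sin 0.5 × 80 mm. So it is at its end stop, about 1.0 rad; my starting ball estimate had simply read as less than full lean. Now the jack goes back to the parking block.

```bash
python3 - <<'E'
from h import *
J=np.array([.4848,-.3194])
set_gripper(.05);go([*J,.25],np.radians(20));rep("above")
print(bot.move_l([*J,.097],v=.12,guard=12));rep("down")
set_gripper(0.);rep("grip")
bot.move_l([*J,.287],v=.15,guard=30);rep("up")
go([*PARK,.287],np.radians(55));bot.move_l([*PARK,.15],v=.15);bot.dwell(.2);rep("over park")
crop("c10",[("top",(160,245)),("side",(215,355))])
t=imaging.capture("top");s=imaging.capture("side")
tip=pos()[2]-.073
for z in(tip,tip+.036):print(z,proj(t,[*PARK,z]),proj(s,[*PARK,z]))
E
```

```text
above t 70.5 p [ 0.4841 -0.32    0.2499] F [-0.5  0.3 -0.7] w 0.0501 q6 0.64
False
down t 71.9 p [ 0.4854 -0.3198  0.0979] F [-0.1 -0.   0.5] w 0.0498 q6 0.64
grip t 72.3 p [ 0.4852 -0.3196  0.0977] F [0.1 0.1 4.2] w 0.0185 q6 0.64
up t 73.7 p [ 0.4843 -0.3191  0.2858] F [-0.1 -0.5 -1.5] w 0.0187 q6 0.64
over park t 77.3 p [0.5069 0.3521 0.1511] F [ 0.1  0.2 -0.4] w 0.0187 q6 1.22
0.07734936354455794 [[155.69407508 242.73557595]] [[211.72027476 361.43371686]]
0.11334936354455794 [[151.68538818 241.43740261]] [[208.69471978 352.18106271]]
```

View pics/c10.png

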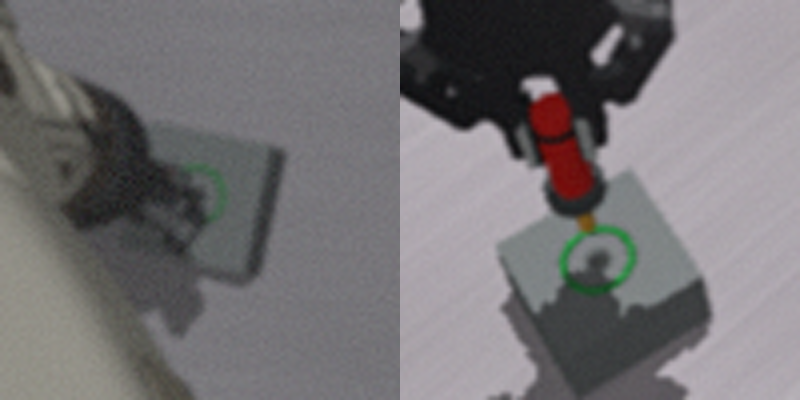

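The ring centre at side (214.5,369.8) matches the prediction (214.4,369.8). Insert.

```bash
python3 - <<'E'
from h import *
ok=insert(PARK,.0825);rep(ok)
if ok:
    set_gripper(.05);p=pos();bot.move_l([*p[:2],.25],v=.2);bot.movej([-1.223,.241,.005,1.335,0,1.571]);rep()
    t=imaging.capture("top")["frame"];s=imaging.capture("side")["frame"]
    f=lambda d,c,r=40:cv2.resize(d[c[1]-r:c[1]+r,c[0]-r:c[0]+r],(266,266),interpolation=cv2.INTER_CUBIC)
    A=np.vstack([np.hstack([f(t,c) for c in[(160,245),(310,240),(455,260)]]),np.hstack([f(s,c) for c in[(215,365),(330,260),(430,205)]])])
    cv2.imwrite("pics/c11.png",A[:,:,::-1]);cv2.imwrite("pics/side1.png",s[:,:,::-1])
E
```

```text
try [0 0] hit True t 78.9 p [0.5063 0.3518 0.0827] F [-0.1 -0.3  4.1] w 0.0185 q6 1.22
True t 78.9 p [0.5063 0.3518 0.0827] F [-0.1 -0.3  4.1] w 0.0185 q6 1.22
 t 83.5 p [ 0.1711 -0.47    0.2311] F [-0.9 -0.9 -0.1] w 0.0499 q6 1.57
```

View pics/c11.png

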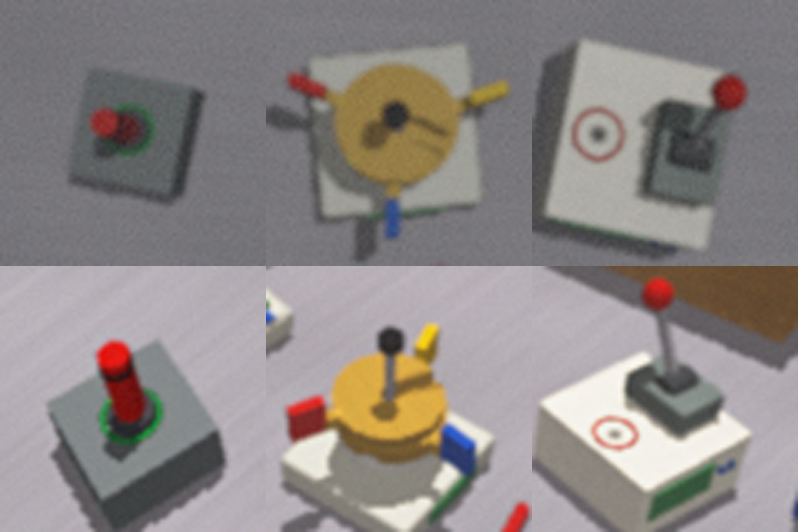

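View pics/side1.png

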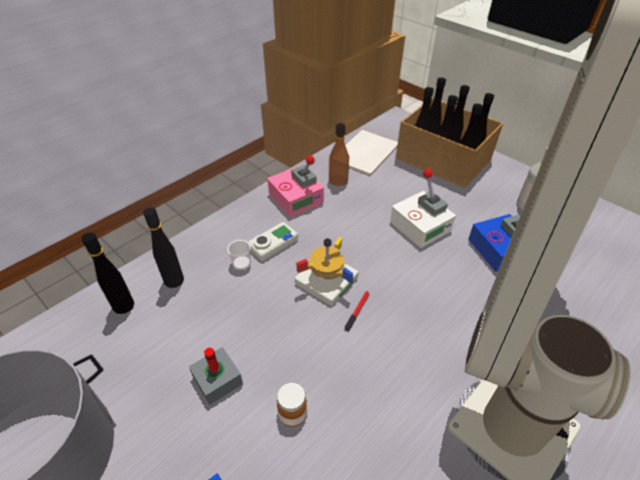

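The jack is home in its block, the stack is flat with tabs about 110°+ apart, and the lever is over at the far stop. The refractometer, cup, pen and jar have not moved. As a last check, I'll swing the arm away and make sure no fourth mass was hidden beneath it.

```bash
python3 - <<'E'
from h import *
bot.movej([1.5,.241,.005,1.335,0,1.571])
for n in("top","side"):
    f=imaging.capture(n)["frame"];m=mask(f,12,28,110)|mask(f,45,80,110)
    k,l,st,c=cv2.connectedComponentsWithStats(m.astype(np.uint8))
    print(n,[(st[i,4],c[i].round()) for i in range(1,k) if st[i,4]>60])
rep()
E
```

```text
top [(np.int32(3345), array([592.,  23.])), (np.int32(465), array([444., 136.])), (np.int32(4133), array([574., 209.])), (np.int32(1008), array([310., 237.]))]
side [(np.int32(18633), array([328.,  74.])), (np.int32(434), array([600.,  16.])), (np.int32(95), array([443., 111.])), (np.int32(3930), array([445., 151.])), (np.int32(163), array([465., 121.])), (np.int32(103), array([281., 232.])), (np.int32(703), array([ 37., 261.])), (np.int32(922), array([327., 261.])), (np.int32(68), array([215., 372.])), (np.int32(186), array([292., 412.]))]
 t 87.1 p [0.036  0.4988 0.2311] F [ 0.5  0.1 -0.4] w 0.0503 q6 1.57
```

The only disc-like blob is the stack at top (310,237); the others are wood, the bottle, the green rings and displays. So there is no fourth mass, and I'm handing in.

```bash
python3 -c "
from rig import ticket;print(ticket.job_done())"
```

```text
the job is handed in; nothing more can be done
None
```

I finished every step of the dead-load check setup in the required order and handed the job in at about 87 s; the system gives no verdict.

1. **Jack into the terminal:** it went fully home in the white readout's red-ringed terminal on the first try.
2. **Masses:** only three were there (yellow, blue, red). They lie flat in one stack on the stem, with slots at about 110°, 0° and −110°. I swung the arm aside to look for a hidden fourth and found none.
3. **Lever:** I pushed it to the +x end stop.
4. **Jack back:** it is fully home in the green-ringed parking block, also on the first try.

**Last checks:**
- **Stack position:** the blue and red tabs measured 67 mm from the stem axis (66 mm nominal). Yellow measured 69 mm, and its disc fit gave up to 6.6 mm off-centre, against the 10 mm limit.
- **Other items:** the refractometer, cup, pen and jar look unmoved in the final picture.

**One check disagreed:** the lever's travel from its starting position came out as only 0.88 rad. Its position relative to the pivot, and two pushes that stopped at the same spot (guards of 10 and 22 N), point to the end stop at about 1.0 rad. Both values are past the required 0.85.

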